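# Lock the quarter-turn port plug

### The arm

A 6-joint arm with a two-finger parallel gripper is mounted at the origin on the work surface; the furniture and walls round the work are solid. World frame = base frame: x ahead of the robot, y to its left, z up, the work surface at z = 0. Lengths are in m, angles in degrees, forces in N, time in s.
With the tool pointing down it reaches from about 0.375 to 0.9 m from the base axis. Payload 3.1 kg.
Tool frame: the origin (TCP) lies between the finger pads; the fingertips stand 11 mm ahead of it and the grasp point (between the pads) lies 8 mm behind it; z points along the fingers, y is the line along which they close (so a half turn about z gives the same grasp; the last joint's range is limited). The gripper opens to 87 mm and grips with 3 to 60 N. Pads are 19 mm wide; open, the fingers measure 117 mm over their backs; the gripper's body (75 mm by 190 mm) begins 51 mm behind the grasp point.
Start: joints at [66.377, 30.224, 82.088, -0, 67.689, -10.227], TCP at [0.145, 0.608, 0.234] pointing down, gripper open.
Joint ranges: [-176.69, 176.69], [-43.24, 126.21], [12.49, 139.97], [-82, 262], [0, 151.66], [-163.58, 163.58]. Speed limits (degrees/s): [159.86, 159.86, 180, 180, 180, 180].

### API

Orientations are given as a 3x3 rotation matrix whose columns are the frame's x, y, z axes.
In Python, from rig import bot gives the robot as it stands.
- The arm moves only by the tool apply_moves, never from a script. Its argument "steps" is a list that holds one entry, the list of rows, each a list of 7 numbers: the shift along the tool's x, y, z in cm, then the turn, a rotation vector about the tool's x, y, z in degrees, then the gripper command: -1 is shut, 1 is fully open, values between are in proportion. In form: [[[dx, dy, dz, rx, ry, rz, jaw], ...]]. A call has 1 to 20 rows; each row is the pose to reach, as a shift and turn from the pose commanded when the call began, along the tool's axes at that moment; what a row does not reach only later rows make up. A row lasts 1/8 s, in which the tool goes at most 62.5 mm and 10.7 degrees, less where a joint would pass 70% of its speed; a pose out of reach is approached as far as the arm can. A call with a gripper value outside its range is refused whole. The fingers move at their own pace and stop on an object; the grip force is fixed at half the most. Time passes only in rows, so rows that repeat a pose let the fingers close. It gives the time, the measured TCP pose, the force, the opening and the grip force at its end, in the units of the state.
- bot.read_state(): the state, without advancing time (a new reading comes with each control period).
- bot.capture(name): name is "side" or "top" or "wrist"; returns the picture (384x512x3 uint8, blue, green, red); there is no depth.
- bot.camera_model(name): a dict with "intrinsics" (3x3 intrinsics, pixels), "k1" (the pictures are not rectified: a ray, as slopes to the right and down, at radius r is drawn at 1 + k1 r^2 times it, then the intrinsics apply), "R" (3x3) and "t" (3): a world point X has camera coordinates R X + t. Camera axes: x right, y down, z forward; pixel columns grow to the right and rows downward; lengths in m; the calibration is good to about 2 mm. A picture is of the moment at which its call begins: read the wrist's pose just before it. camera_model takes no time and is no camera call; for the wrist camera it gives the pose at the moment of the call.
- bot.hand_in(): hands the job in; it is judged then, once.
The state is a dict: "time_s": time; "joint_positions": joint angles; "qvel": joint speeds; "tau": joint torques, N m; "position": TCP position; "tcp_rot": TCP orientation; "force": force on the tool from outside, world axes, zero at the start; "moment": the same for the moment, N m; "opening": opening from 0.0 (shut) to 1.0 (fully open); "grasp_force": force on a finger pad.
Only numpy, scipy, OpenCV 4.12 (cv2) and the standard library are available. Lean on these libraries where they do the work, as an engineer would, in place of code of your own. Each camera call takes 0.05 s, during which the arm holds its last target. There are 200 camera calls.

### The job

Close the open port of the small grey drying chamber: stand the wing-handled steel plug in the port's collar with its two lugs in the two entry gaps, push it down gently against the spring and turn it clockwise about a quarter turn until it springs up into its locked detent and the brass telltale pin rises. Let go of it, and leave the other things on the bench undisturbed.

Things in the scene. Friction and masses are not known exactly. Their poses are not given: they have to be found in the camera images.
- plug: Loose steel bayonet plug, about 0.12 kg, 61 mm high, upright on the bench on its foot. Origin: centre of its underside; z up along its axis. Tapered foot (27 mm across, widening in 5 mm to the shank), shank 34 mm in diameter up to z = 25 mm, flange 40 mm in diameter from z = 25 to 31 mm.
- plug_wing (a point): Middle of the plug's grey wing, 46 mm above the foot, axes as the plug's. The wing is 40 mm long (along x), 12 mm thick (along y), from 31 to 61 mm above the foot; grip it across its thickness; fingertips may bear on the flange below it to push.
- plug_lugs (a point): Point on the plug's axis, 7 mm above the foot, between its two lugs, which point along +x and -x and are alike (a half turn makes no difference): 50 mm over both, each 12 mm wide, top faces 10 mm above the foot, undersides 4 mm above it, with an 8 mm wide lead-in down to 2 mm.
- port: Fixed low grey drying chamber, 150 x 140 mm, top at z = 40 mm. Origin: centre of its underside, on the collar's axis. On top stands an aluminium bayonet collar, 68 mm across, bore 38 mm, with two entry gaps (16.4 mm wide, reaching 27 mm from the axis) along the port's +x and -x.
- port_mouth (a point): Point on the collar's axis at the height of the chamber's top (40 mm above the bench), axes as the port's. The collar is height-adjustable: its rim stands anywhere from 30 to 44 mm above this point, differs from start to start and is not reported; find the depth by feel. Plug and port must never press on each other with more than 35 N.
- port_spring (a point): Point on the collar's axis, 50 mm above the bench. A sprung plate in the bore (1.1 N per mm, hard stop after 11 mm at about 12 N) meets the plug's foot 11 mm below the rim. The lugs clear the 10 mm thick ledge round the bore once the plate is pushed 9 mm (about 10 N; foot 20 mm below the rim; hard stop at 22 mm).
- port_notch (a point): Point 23.5 mm from the axis in the direction of one notch (the other is across the bore), 60 mm above the bench. Turned clockwise (from above) the lugs slide under the ledge to these notches, 80 deg (1.40 rad) from the gaps, with a stop at about 86 deg; the other way is blocked. Let up there, the plug springs up 5 mm (foot 15 mm below the rim) and is locked.
- telltale (a joint): Brass telltale pin, 4.4 mm in diameter, in the collar's rim over the notch on one side: its rise in m. 0 = down (2 mm above the rim); about 0.004 when the plug's lug is fully up in the notch (locked).
- flask: Bystander: conical glass flask, 68 mm across, 115 mm high; origin under its centre.
- dropper: Bystander: small brown bottle with a black cap, 35 mm across, 78 mm high; origin under its centre.
- crucible: Bystander: small white cup, 43 mm across, 32 mm high; origin under its centre.

How it is judged:
By the outcome, as a careful person would: the job done as asked, in the order asked, and still so for the second after the job is handed in, with the robot touching nothing.
It also fails if it takes over 72 s, if anything falls off the work surface, if the arm or the gripper's body presses on something with over 40 N, if the wrist force passes 120 N, or if a joint passes its speed limit or range.

## Working session

There is one attempt and no reset: what is moved stays moved. The work goes in short steps, Python scripts to look and compute and a tool call to move; the robot and the scene stay as the last step left them, time stands still between calls to the robot, and variables do not carry over. Pictures are saved under pics/ and viewed, at most 10 in all, crops included, and the job is handed in when it is done.

Besides the shell and the picture viewer there is one more tool, called after "Call:" as name(argument=value, ...), one argument or row to a line, values as JSON. apply_moves: Moves the arm, as the interface text tells. Its arguments: {"type":"object","properties":{"steps":{"type":"array","items":{"type":"array","items":{"type":"array","items":{"type":"number"}}}}},"required":["steps"]}

```bash
mkdir -p pics
cat > h.py <<'E'
import numpy as np, cv2
from rig import bot
def proj(m,X):
    X=np.atleast_2d(X); c=X@np.array(m["R"]).T+np.array(m["t"]); s=c[:,:2]/c[:,2:]
    s=s*(1+m["k1"]*(s**2).sum(1,keepdims=True)); K=np.array(m["intrinsics"])
    return s@K[:2,:2].T+K[:2,2]
def ray(m,uv,z):
    K=np.array(m["intrinsics"]); p=cv2.undistortPoints(np.array([[uv]],float),K,np.array([m["k1"],0,0,0.]))[0,0]
    R=np.array(m["R"]); o=-R.T@np.array(m["t"]); d=R.T@np.array([p[0],p[1],1]); return o+d*(z-o[2])/d[2]
E
python3 - <<'E'
from h import *
a=bot.capture("top");b=bot.capture("side")
cv2.imwrite("pics/top.png",a);cv2.imwrite("pics/side.png",b)
for n in("top","side"):
    m=bot.camera_model(n);print(n,np.round(-np.array(m["R"]).T@m["t"],3),m["k1"],np.round(m["R"],2).tolist(),np.array(m["intrinsics"])[0,0])
s=bot.read_state();print(s["time_s"],np.round(s["tcp_rot"],3))
E
```

```text
top [ 0.422 -0.03   1.057] -0.024646660032121893 [[-0.02, -1.0, 0.01], [-1.0, 0.01, -0.1], [0.1, -0.01, -1.0]] 477.9370338784835
side [ 0.491 -0.938  0.484] -0.09967776648275149 [[1.0, -0.05, -0.02], [-0.04, -0.43, -0.9], [0.03, 0.9, -0.43]] 461.43057044570173
0.1 [[-0.973  0.232 -0.001]
 [ 0.232  0.973 -0.002]
 [ 0.    -0.002 -1.   ]]
```

View pics/top.png

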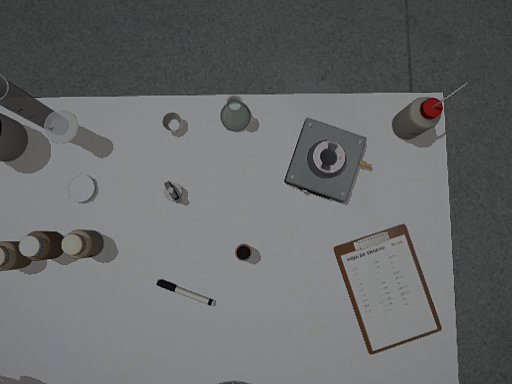

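View pics/side.png

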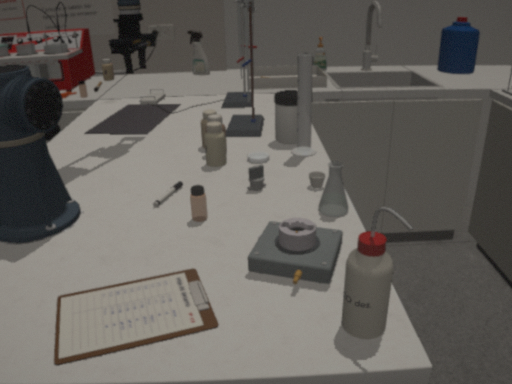

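The top view shows the plug at about (173,190), the port collar at (328,157), the crucible at (172,122), the flask at (236,115) and the dropper at (243,252). I'll enlarge the plug and the port.

Run:
```python
from h import *
a=cv2.imread("pics/top.png")
c=np.hstack([cv2.resize(a[160:220,143:203],(400,400),interpolation=cv2.INTER_CUBIC),cv2.resize(a[117:197,288:368],(400,400),interpolation=cv2.INTER_CUBIC)])
cv2.imwrite("pics/c1.png",c)
m=bot.camera_model("top")
for n,uv,z in(("plug",(172,188),.061),("port",(328,157),.075),("cruc",(172,122),.03),("flask",(236,115),.05),("drop",(243,252),.078)):print(n,np.round(ray(m,uv,z),3))
for p in((307,119),(368,136),(346,202),(285,182)):print(np.round(ray(m,p,.04),3))
m=bot.camera_model("wrist");print(np.round(-np.array(m["R"]).T@m["t"],3),np.round(m["R"],2),np.array(m["intrinsics"])[0,0]);
```

```text
plug [0.52  0.12  0.061]
port [ 0.579 -0.206  0.075]
cruc [0.668 0.125 0.03 ]
flask [ 0.677 -0.015  0.05 ]
drop [ 0.386 -0.026  0.078]
[ 0.668 -0.169  0.04 ]
[ 0.629 -0.301  0.04 ]
[ 0.487 -0.248  0.04 ]
[ 0.531 -0.118  0.04 ]
[0.071 0.624 0.383] [[ 0.23  0.97 -0.  ]
 [ 0.94 -0.22  0.27]
 [ 0.27 -0.07 -0.96]] 273.49833712638747
```

View pics/c1.png

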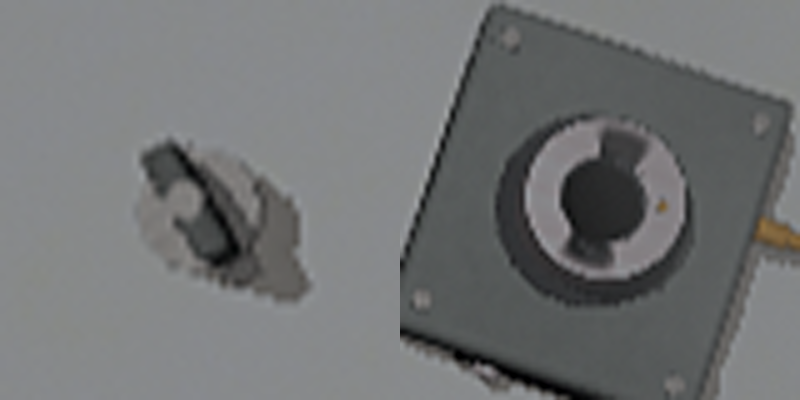

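The crop shows the wing running from about (160,155) to (225,258), and the gaps at about (622,145) and (590,250). The telltale is at (660,206).

```bash
cat >> h.py <<'E'
def go(p,yaw=None):
    "shift (cm, tool axes) and rz (deg) to put TCP at p with tool y at world angle yaw"
    s=bot.read_state(); R=np.array(s["tcp_rot"]); d=R.T@(np.array(p)-s["position"])*100
    y=np.degrees(np.arctan2(R[1,1],R[0,1])); print("t",s["time_s"],"pos",np.round(s["position"],4),"yaw",round(y,2),"F",np.round(s["force"],1),"op",round(s["opening"],3),"grip",round(s["grasp_force"],1))
    print("shift",np.round(d,2),"rz",None if yaw is None else round(-(yaw-y),2),"tilt",np.round(R[:2,2],4))
E
python3 - <<'E'
from h import *
m=bot.camera_model("top")
c=ray(m,(171.5,190.6),.061);print(c); print(ray(m,(329,156.4),.077))
print(ray(m,(38,245),.15),ray(m,(75,243),.15))
go([c[0],c[1],.16],122)
E
```

```text
[0.51457298 0.12128115 0.061     ]
[ 0.57966663 -0.20791247  0.077     ]
[0.40684931 0.36007731 0.15      ] [0.40967861 0.28999158 0.15      ]
t 0.1 pos [0.1445 0.6074 0.2327] yaw 76.61 F [0.7 0.4 0.3] op 0.998 grip 0.0
shift [-47.26 -38.7    7.33] rz -45.39 tilt [-0.0008 -0.0018]
```

Call:
apply_moves(
  steps=[
    [[-4,-3.5,-3,0,0,-4,1],[-8,-7,-3,0,0,-8,1],[-12,-10,-3,0,0,-12,1],[-16,-13,-3,0,0,-16,1],[-20,-16.4,-3,0,0,-20,1],[-24,-19.7,-3,0,0,-24,1],[-28,-23,-3,0,0,-28,1],[-32,-26.2,-3,0,0,-32,1],[-36,-29.5,-2,0,0,-36,1],[-40,-32.8,0,0,0,-40,1],[-44,-36,3,0,0,-44,1],[-47.3,-38.7,6,0,0,-45.4,1],[-47.3,-38.7,7.3,0,0,-45.4,1],[-47.3,-38.7,7.3,0,0,-45.4,1],[-47.3,-38.7,7.3,0,0,-45.4,1]],
  ],
)

```text
time_s: 1.98
position: [0.5147, 0.1229, 0.1611]
tcp_rot: [[-0.847, -0.531, 0.0], [-0.531, 0.847, 0.0], [-0.0, -0.0, -1.0]]
force: [-0.9, -0.2, 0.4]
opening: 1.002
grasp_force: 0.0
```

Run:
```python
from h import *
go([.5146,.1213,.16],122)
m=bot.camera_model("wrist");a=bot.capture("wrist");cv2.imwrite("pics/w1.png",cv2.resize(a,(800,600)))
np.savez("w1.npz",**{k:np.array(v) for k,v in m.items()})
```

```text
t 1.975 pos [0.5147 0.1229 0.1611] yaw 122.09 F [-0.9 -0.2  0.4] op 1.002 grip 0.0
shift [ 0.1  -0.13  0.11] rz 0.09 tilt [0.0003 0.0002]
```

View pics/w1.png

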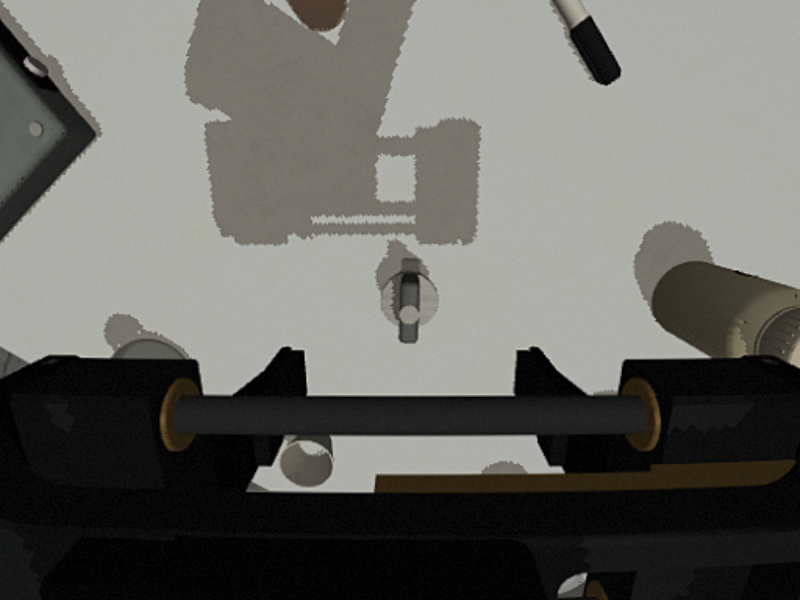

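The wing is almost upright in the picture. Its top dot is at (409,314), its top face runs from about y=343 to 276, and the flange centre is at about (410,300).

Run:
```python
from h import *
m=dict(np.load("w1.npz"));f=.64
a=bot.capture("wrist")
c=ray(m,(409*f,314*f),.061);print("dot",c)
n=ray(m,(409*f,342*f),.061);g=ray(m,(410.5*f,276*f),.061);d=g-n;print(n,g,np.linalg.norm(d),np.degrees(np.arctan2(d[1],d[0])))
print("flange",ray(m,(410*f,300*f),.031))
cv2.imwrite("pics/c2.png",cv2.resize(a[155:230,215:310],(760,600),interpolation=cv2.INTER_CUBIC))
```

```text
dot [0.51683918 0.12330301 0.061     ]
[0.53236757 0.13305766 0.061     ] [0.49620759 0.11140223 0.061     ] 0.04214856861579184 -149.0835252983158
flange [0.51593129 0.12350349 0.031     ]
```

View pics/c2.png

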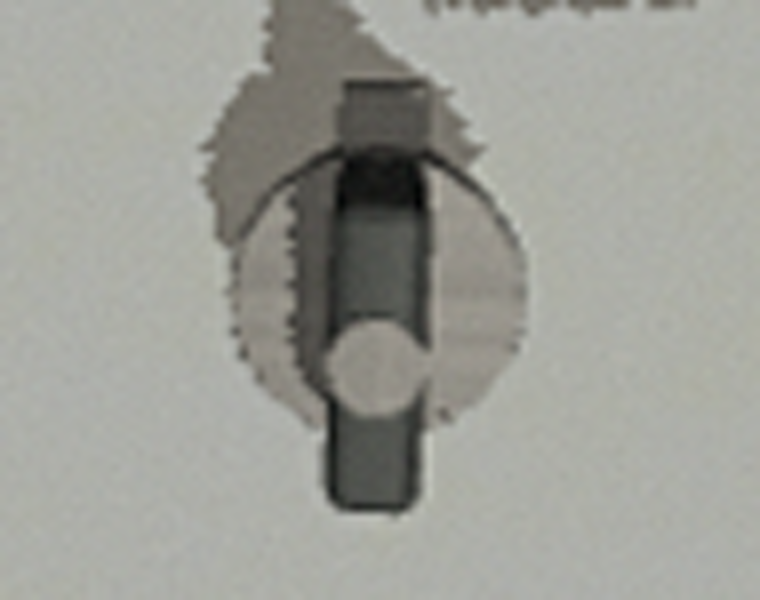

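The close crop shows the wing's near end at (375,505), the dot at (377,368) and the far end at (382,195). One lug shows at (385,85).

Run:
```python
from h import *
m=dict(np.load("w1.npz"))
u=lambda x,y:(215+x/8-.44,155+y/8-.44)
n=ray(m,u(375,508),.061);g=ray(m,u(382,200),.061);d=n-g;print(ray(m,u(377,368),.061),(n+g)/2,np.linalg.norm(d),np.degrees(np.arctan2(d[1],d[0])))
l=ray(m,u(385,82),.010)
fl=ray(m,u(380,290),.031);print("flange",fl); d=fl-l;print("lug",l,np.linalg.norm(d[:2]),np.degrees(np.arctan2(d[1],d[0])))
go([.5160,.1230,.042],121)
```

```text
[0.51653764 0.12302872 0.061     ] [0.51529537 0.1224502  0.061     ] 0.038496961088088776 30.896610877801304
flange [0.515014  0.1224998 0.031    ]
lug [0.49408464 0.11016744 0.01      ] 0.02429249915613225 30.50817067215858
t 2.075 pos [0.5151 0.123  0.1616] yaw 122.11 F [ 1.5 -0.7  0.4] op 1.003 grip 0.0
shift [-0.06 -0.04 11.96] rz 1.11 tilt [0.0016 0.0001]
```

Call:
apply_moves(
  steps=[
    [[-0.05,-0.03,3,0,0,1.1,1],[-0.05,-0.03,6,0,0,1.1,1],[-0.05,-0.03,9,0,0,1.1,1],[-0.05,-0.03,10.8,0,0,1.1,1],[-0.05,-0.03,11.7,0,0,1.1,1],[-0.05,-0.03,11.7,0,0,1.1,1],[-0.05,-0.03,11.7,0,0,1.1,0.3],[-0.05,-0.03,11.7,0,0,1.1,-0.2],[-0.05,-0.03,11.7,0,0,1.1,-0.5],[-0.05,-0.03,11.7,0,0,1.1,-0.7],[-0.05,-0.03,11.7,0,0,1.1,-1],[-0.05,-0.03,11.7,0,0,1.1,-1],[-0.05,-0.03,11.7,0,0,1.1,-1],[-0.05,-0.03,11.7,0,0,1.1,-1],[-0.05,-0.03,11.7,0,0,1.1,-1],[-0.05,-0.03,11.7,0,0,1.1,-1]],
  ],
)

```text
time_s: 4.08
position: [0.5157, 0.1219, 0.0434]
tcp_rot: [[-0.858, -0.514, -0.0], [-0.514, 0.858, -0.0], [0.0, 0.0, -1.0]]
force: [-0.2, 0.3, -1.5]
opening: 0.134
grasp_force: 30.0
```

Run:
```python
from h import *
go([.655,-.232,.19],72)
```

```text
t 4.075 pos [0.5157 0.1219 0.0434] yaw 120.91 F [-0.2  0.3 -1.5] op 0.134 grip 30.0
shift [  6.23 -37.52 -14.66] rz 48.91 tilt [-0.0003 -0.    ]
```

Call:
apply_moves(
  steps=[
    [[0,0,-2,0,0,0,-1],[0,0,-6,0,0,0,-1],[0,0,-10,0,0,0,-1],[0,0,-14,0,0,0,-1],[0.4,-2.5,-14.7,0,0,4,-1],[1,-6,-14.7,0,0,10,-1],[1.7,-10,-14.7,0,0,16,-1],[2.4,-14.5,-14.7,0,0,22,-1],[3.1,-19,-14.7,0,0,28,-1],[3.9,-23.5,-14.7,0,0,34,-1],[4.6,-28,-14.7,0,0,40,-1],[5.3,-32,-14.7,0,0,45,-1],[5.9,-35.5,-14.7,0,0,48,-1],[6.2,-37.5,-14.7,0,0,48.9,-1],[6.2,-37.5,-14.7,0,0,48.9,-1],[6.2,-37.5,-14.7,0,0,48.9,-1]],
  ],
)

```text
time_s: 6.08
position: [0.6544, -0.2305, 0.19]
tcp_rot: [[-0.951, 0.308, -0.002], [0.308, 0.951, 0.002], [0.002, 0.001, -1.0]]
force: [-0.2, 0.2, -1.2]
opening: 0.134
grasp_force: 30.0
```

Run:
```python
from h import *
go([.655,-.232,.19],72)
m=bot.camera_model("wrist");a=bot.capture("wrist");cv2.imwrite("pics/w2raw.png",a)
np.savez("w2.npz",**{k:np.array(v) for k,v in m.items()})
p=proj(m,[.58,-.208,.075])[0];print(p)
cv2.imwrite("pics/w2.png",cv2.resize(a[60:360,56:456],(800,600),interpolation=cv2.INTER_CUBIC))
```

```text
t 6.075 pos [ 0.6544 -0.2305  0.19  ] yaw 72.03 F [-0.2  0.2 -1.2] op 0.134 grip 30.0
shift [-0.11 -0.13 -0.  ] rz 0.03 tilt [-0.0018  0.0015]
[261.19691779 114.49575397]
```

View pics/w2.png

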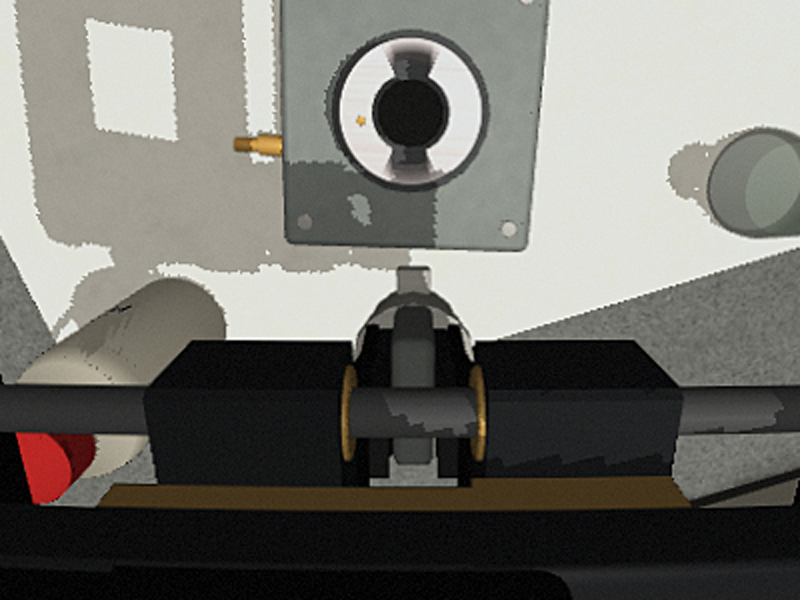

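The collar is centred at about (411,110) in the crop, with gaps at (411,58) and (409,163) and the pin at (361,121). The held plug's lug shows at (414,272). Next I'll fit the rim circle and the gap angle numerically.

Run:
```python
from h import *
m=dict(np.load("w2.npz"));a=cv2.imread("pics/w2raw.png");g=cv2.GaussianBlur(cv2.cvtColor(a,cv2.COLOR_BGR2GRAY),(0,0),.8).astype(np.float32)
mask=np.zeros_like(g,np.uint8);mask[65:165,215:310]=(g[65:165,215:310]>165)
n,l,st,_=cv2.connectedComponentsWithStats(mask)
mask=np.isin(l,[i for i in range(1,n) if st[i,4]>100]).astype(np.uint8);print(st[1:])
pts=np.column_stack(np.nonzero(mask))[:,::-1];h=cv2.convexHull(pts.astype(np.int32))[:,0].astype(float)
(e,ax,an)=cv2.fitEllipse(h.astype(np.float32));print("outer ell",e,ax,an)
from scipy.optimize import least_squares
th=np.radians(np.arange(0,360,1))
for z in(.070,.077,.084):
    w=np.array([ray(m,p,z)[:2] for p in h])
    r=least_squares(lambda q:np.hypot(*(w-q[:2]).T)-q[2],[.58,-.208,.034]);c=r.x
    out=[]
    for rad in(.021,.023,.025):
        P=np.c_[c[0]+rad*np.cos(th),c[1]+rad*np.sin(th),0*th+z];uv=proj(m,P).astype(np.float32)
        v=cv2.remap(g,uv[:,:1],uv[:,1:],1).ravel();d=v<150
        ang=np.arange(360)
        k=np.array([x if x<180 else x-360 for x in ang]);A=k[d&(abs(k+18)<50)];B=ang[d&(abs(ang-162)<50)]
        out.append((A.min(),A.max(),B.min(),B.max(),(A.min()+A.max()+B.min()+B.max()-360)/4))
    print(z,np.round(c,4),out)
    # plug lug
    print(" pin",ray(m,(56+361/2,60+121/2),z+.002)[:2]-c[:2])
s=np.array([.6544,-.2305])
z=.19-.0434+.0
for p in((414,268),(414,274)):
    q=ray(m,(56+p[0]/2,60+p[1]/2),z+.008);print("lug",q,q[:2]-s,np.degrees(np.arctan2(*(q[:2]-s)[::-1])))
```

```text
[[ 226   79   71   71 2154]]
outer ell (260.8362731933594, 114.95596313476562) (70.52765655517578, 72.33572387695312) 0.5858626365661621
0.07 [ 0.5812 -0.2087  0.0336] [(np.int64(-44), np.int64(4), np.int64(136), np.int64(184), np.float64(-20.0)), (np.int64(-43), np.int64(4), np.int64(136), np.int64(184), np.float64(-19.75)), (np.int64(-43), np.int64(4), np.int64(137), np.int64(184), np.float64(-19.5))]
 pin [-0.00319783 -0.02330173]
0.077 [ 0.5812 -0.2087  0.0327] [(np.int64(-44), np.int64(4), np.int64(136), np.int64(185), np.float64(-19.75)), (np.int64(-43), np.int64(4), np.int64(137), np.int64(184), np.float64(-19.5)), (np.int64(-42), np.int64(3), np.int64(138), np.int64(183), np.float64(-19.5))]
 pin [-0.0031141  -0.02269409]
0.084 [ 0.5813 -0.2087  0.0318] [(np.int64(-44), np.int64(4), np.int64(136), np.int64(185), np.float64(-19.75)), (np.int64(-43), np.int64(4), np.int64(137), np.int64(184), np.float64(-19.5)), (np.int64(-42), np.int64(3), np.int64(138), np.int64(183), np.float64(-19.5))]
 pin [-0.00303037 -0.02208644]
lug [ 0.63275116 -0.22351257  0.1546    ] [-0.02164884  0.00698743] 162.11188627619845
lug [ 0.6348505  -0.22418833  0.1546    ] [-0.0195495   0.00631167] 162.10702285423108
```

Run:
```python
from h import *
m=dict(np.load("w2.npz"));a=cv2.imread("pics/w2raw.png")
c=cv2.resize(a[185:245,225:305],(800,600),interpolation=cv2.INTER_CUBIC)
s=bot.read_state();R=np.array(s["tcp_rot"]);p=np.array(s["position"])
# predicted outlines for a plug exactly on the TCP axis, foot 43.4mm below TCP
def pt(x,y,z):return proj(m,p+R@np.array([x,y,.0434-z]))[0]
for X in[(.025,-.006,.010),(.025,.006,.010),(.025,-.004,.002),(.025,.004,.002)]:
    u=(pt(*X)-[225,185])*10+4.5;cv2.circle(c,tuple(int(v) for v in u),4,(0,0,255),-1)
for t in np.radians(np.arange(-90,91,6)):
    for z,col in((.031,(0,255,0)),(.025,(255,0,0))):
        u=(pt(.02*np.cos(t),.02*np.sin(t),z)-[225,185])*10+4.5;cv2.circle(c,tuple(int(v) for v in u),2,col,-1)
for y in(-.006,.006):
    u=(pt(.02,y,.061)-[225,185])*10+4.5;cv2.circle(c,tuple(int(v) for v in u),4,(0,255,255),-1)
cv2.imwrite("pics/c3.png",c)
```

```text
(no output)
```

View pics/c3.png

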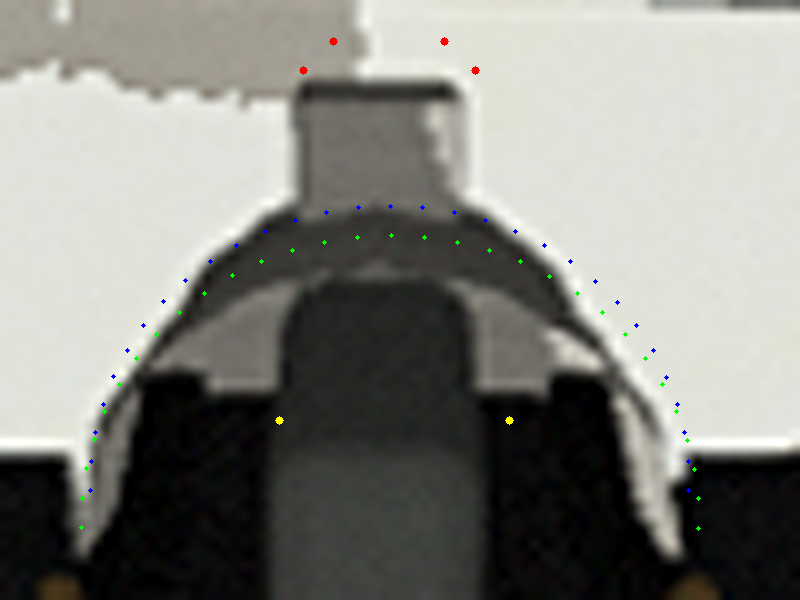

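The held plug appears about 2 mm towards tool −x and 0.6 mm towards −y of its predicted outline. That points to camera bias, and the correction it gives for the port agrees with the top camera. I'll move over the port with it applied.

Run:
```python
from h import *
go([.5794,-.2074,.134],70.4)
```

```text
t 6.125 pos [ 0.6545 -0.2302  0.1902] yaw 72.06 F [-0.3 -0.8 -1.7] op 0.135 grip 30.0
shift [ 7.83 -0.15  5.63] rz 1.66 tilt [-0.0015  0.0013]
```

Call:
apply_moves(
  steps=[
    [[2.5,-0.05,0,0,0,0.5,-1],[5,-0.1,0,0,0,1,-1],[7,-0.15,0,0,0,1.6,-1],[7.8,-0.15,1,0,0,1.6,-1],[7.8,-0.15,3,0,0,1.6,-1],[7.8,-0.15,4.8,0,0,1.6,-1],[7.8,-0.15,5.6,0,0,1.6,-1],[7.8,-0.15,5.6,0,0,1.6,-1],[7.8,-0.15,5.6,0,0,1.6,-1]],
  ],
)

```text
time_s: 7.25
position: [0.5811, -0.2093, 0.1349]
tcp_rot: [[-0.942, 0.335, 0.001], [0.335, 0.942, -0.001], [-0.001, -0.0, -1.0]]
force: [0.3, -0.9, -1.3]
opening: 0.13
grasp_force: 30.0
```

Run:
```python
from h import *
go([.5794,-.2074,.134],70.4)
m=bot.camera_model("side");a=bot.capture("side");p=proj(m,[.5794,-.2074,.08])[0];print(p)
x,y=int(p[0])-50,int(p[1])-42
b=bot.capture("wrist")
cv2.imwrite("pics/v4.png",np.vstack([cv2.resize(a[y:y+75,x:x+100],(400,300),interpolation=cv2.INTER_CUBIC),cv2.resize(b[110:260,160:360],(400,300),interpolation=cv2.INTER_CUBIC)]))
```

```text
t 7.25 pos [ 0.5811 -0.2093  0.1349] yaw 70.41 F [ 0.3 -0.9 -1.3] op 0.13 grip 30.0
shift [0.23 0.12 0.09] rz 0.01 tilt [ 0.001  -0.0006]
[296.62866096 222.63182945]
```

View pics/v4.png

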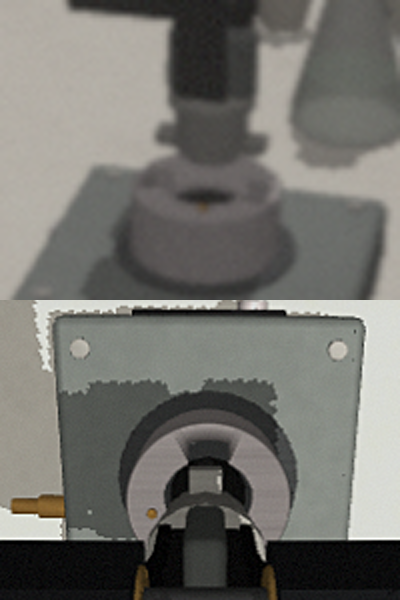

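The upper half shows the plug hanging just above the collar. In the lower half the lug at (205,480) lies close to the gap at (207,440). I'll average several pose readings and measure the plug against the port in the wrist view.

Run:
```python
from h import *
P=[];M=[]
for i in range(8):
    m=bot.camera_model("wrist");s=bot.read_state();b=bot.capture("wrist");P.append(s["position"]);M.append(m["t"])
    C=-np.array(m["R"]).T@m["t"];M[-1]=C-np.array(s["position"])
P=np.array(P);p=P.mean(0);print(np.round(p,4),np.round(P.std(0),4),np.round(np.std(M,0),4))
cv2.imwrite("pics/w5raw.png",b);x0,y0=210,150
c=cv2.resize(b[y0:y0+90,x0:x0+100],(800,720),interpolation=cv2.INTER_CUBIC)[:600]
R=np.array(s["tcp_rot"]);q=np.array(s["position"])
np.savez("w5.npz",p=q,rot=R,**{k:np.array(v) for k,v in m.items()})
def dot(X,col):
    u=(proj(m,X)[0]-[x0,y0])*8+3.5;cv2.circle(c,tuple(int(v) for v in u),3,col,-1)
T=lambda x,y,z:q+R@np.array([x,y,.0434-z])
for y in(-.006,.006):
    dot(T(.025,y,.010),(0,0,255))
for t in np.radians(np.arange(-60,61,6)):dot(T(.02*np.cos(t),.02*np.sin(t),.031),(0,255,0))
for t in np.radians(np.arange(0,360,5)):
    for r,col in((.034,(255,0,0)),(.019,(255,255,0))):dot(np.array([.5794+r*np.cos(t),-.2074+r*np.sin(t),.071]),col)
g=np.radians(-19.6+180);e=np.array([np.cos(g),np.sin(g),0]);n=np.array([-e[1],e[0],0])
for k in(-.0082,.0082):
  for r in (.021,.024,.026):dot(np.array([.5794,-.2074,.071])+r*e+k*n,(255,0,255))
cv2.imwrite("pics/v5.png",c)
```

```text
[ 0.5808 -0.2092  0.135 ] [0.0002 0.0001 0.0002] [0.0001 0.     0.    ]
```

View pics/v5.png

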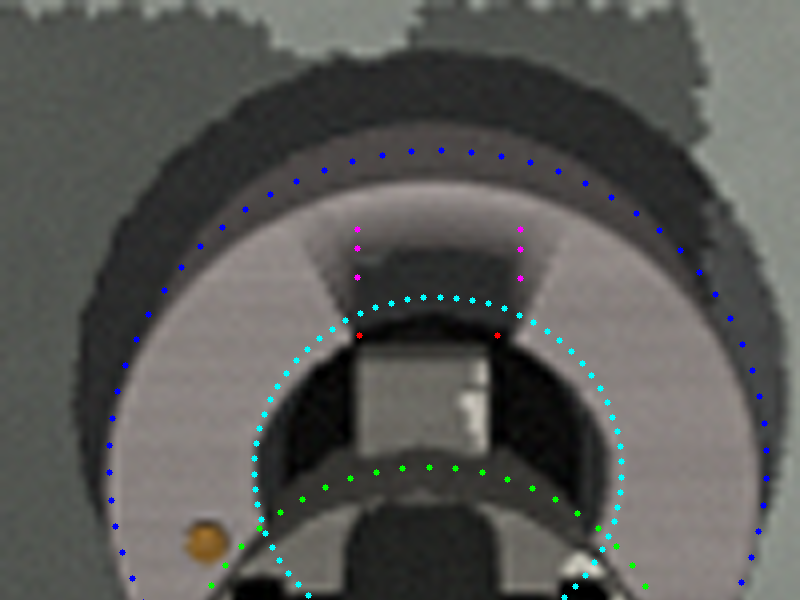

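In this view, against the overlay, the rim is seen about 3 mm low and 0.6 mm left. The lug (357–491, y≈352) is seen about 1.9 mm low and 0.35 mm left. The net correction is about +0.8 mm in tool x and +1.0 mm in tool y, after which I'll lower it carefully.

Call:
apply_moves(
  steps=[
    [[0.08,0.1,0,0,0,0,-1],[0.08,0.1,0.6,0,0,0,-1],[0.08,0.1,1.2,0,0,0,-1],[0.08,0.1,1.6,0,0,0,-1],[0.08,0.1,1.9,0,0,0,-1],[0.08,0.1,2.0,0,0,0,-1],[0.08,0.1,2.1,0,0,0,-1],[0.08,0.1,2.1,0,0,0,-1]],
  ],
)

```text
time_s: 8.75
position: [0.5802, -0.2078, 0.1136]
tcp_rot: [[-0.942, 0.335, 0.0], [0.335, 0.942, -0.0], [-0.0, -0.0, -1.0]]
force: [-1.2, -0.5, -0.6]
opening: 0.137
grasp_force: 30.0
```

Call:
apply_moves(
  steps=[
    [[0,0,0.1,0,0,0,-1],[0,0,0.2,0,0,0,-1],[0,0,0.3,0,0,0,-1],[0,0,0.3,0,0,0,-1]],
  ],
)

```text
time_s: 9.25
position: [0.5801, -0.2077, 0.1104]
tcp_rot: [[-0.942, 0.335, -0.0], [0.335, 0.942, 0.0], [0.0, 0.0, -1.0]]
force: [-0.4, -0.5, -1.1]
opening: 0.136
grasp_force: 30.0
```

Call:
apply_moves(
  steps=[
    [[0,0,0.1,0,0,0,-1],[0,0,0.2,0,0,0,-1],[0,0,0.3,0,0,0,-1],[0,0,0.3,0,0,0,-1]],
  ],
)

```text
time_s: 9.75
position: [0.5801, -0.2077, 0.1074]
tcp_rot: [[-0.942, 0.335, -0.0], [0.335, 0.942, 0.0], [0.0, 0.0, -1.0]]
force: [-0.1, 0.1, -1.1]
opening: 0.137
grasp_force: 30.0
```

Call:
apply_moves(
  steps=[
    [[0,0,0.1,0,0,0,-1],[0,0,0.2,0,0,0,-1],[0,0,0.3,0,0,0,-1],[0,0,0.3,0,0,0,-1]],
  ],
)

```text
time_s: 10.25
position: [0.5802, -0.2078, 0.1047]
tcp_rot: [[-0.942, 0.335, 0.0], [0.335, 0.942, -0.0], [-0.0, -0.0, -1.0]]
force: [-1.2, -0.2, 0.1]
opening: 0.135
grasp_force: 30.0
```

Call:
apply_moves(
  steps=[
    [[0,0,0.1,0,0,0,-1],[0,0,0.2,0,0,0,-1],[0,0,0.2,0,0,0,-1],[0,0,0.2,0,0,0,-1]],
  ],
)

```text
time_s: 10.75
position: [0.5802, -0.2078, 0.1028]
tcp_rot: [[-0.942, 0.335, 0.0], [0.335, 0.942, -0.0], [-0.0, -0.0, -1.0]]
force: [-0.9, 0.4, 3.4]
opening: 0.137
grasp_force: 30.0
```

Call:
apply_moves(
  steps=[
    [[0,0,0.1,0,0,0,-1],[0,0,0.2,0,0,0,-1],[0,0,0.2,0,0,0,-1],[0,0,0.2,0,0,0,-1]],
  ],
)

```text
time_s: 11.25
position: [0.5802, -0.2078, 0.1008]
tcp_rot: [[-0.942, 0.335, 0.0], [0.335, 0.942, -0.0], [-0.0, -0.0, -1.0]]
force: [-0.3, 0.2, 5.9]
opening: 0.135
grasp_force: 30.0
```

The force rises at about 1.2 N/mm, so the foot is on the sprung plate. I need about 3.5 mm more.

Call:
apply_moves(
  steps=[
    [[0,0,0.1,0,0,0,-1],[0,0,0.2,0,0,0,-1],[0,0,0.2,0,0,0,-1],[0,0,0.2,0,0,0,-1]],
  ],
)

```text
time_s: 11.75
position: [0.5803, -0.2078, 0.0991]
tcp_rot: [[-0.942, 0.335, 0.0], [0.335, 0.942, -0.0], [-0.0, -0.0, -1.0]]
force: [-2.1, 1.2, 7.3]
opening: 0.135
grasp_force: 30.0
```

Call:
apply_moves(
  steps=[
    [[0,0,0.1,0,0,0,-1],[0,0,0.1,0,0,0,-1],[0,0,0.1,0,0,0,-1]],
  ],
)

```text
time_s: 12.12
position: [0.5803, -0.2078, 0.0983]
tcp_rot: [[-0.942, 0.335, 0.0], [0.335, 0.942, -0.0], [-0.0, -0.0, -1.0]]
force: [-1.2, -0.0, 8.6]
opening: 0.134
grasp_force: 30.0
```

Call:
apply_moves(
  steps=[
    [[0,0,0.1,0,0,0,-1],[0,0,0.1,0,0,0,-1],[0,0,0.1,0,0,0,-1]],
  ],
)

```text
time_s: 12.5
position: [0.5803, -0.2079, 0.0974]
tcp_rot: [[-0.942, 0.335, 0.0], [0.335, 0.942, -0.0], [-0.001, -0.0, -1.0]]
force: [-1.5, 1.5, 8.4]
opening: 0.14
grasp_force: 30.0
```

Call:
apply_moves(
  steps=[
    [[0,0,0.05,0,0,0,-1],[0,0,0.05,0,0,0,-1],[0,0,0.05,0,0,0,-1]],
  ],
)

```text
time_s: 12.88
position: [0.5803, -0.2079, 0.0971]
tcp_rot: [[-0.942, 0.335, 0.001], [0.335, 0.942, -0.0], [-0.001, -0.0, -1.0]]
force: [-2.8, 0.4, 9.9]
opening: 0.138
grasp_force: 30.0
```

That is about 11 N at the plate, so the lugs should clear the ledge. I'll try the first part of the turn.

Call:
apply_moves(
  steps=[
    [[0,0,0,0,0,3,-1],[0,0,0,0,0,6,-1],[0,0,0,0,0,9,-1],[0,0,0,0,0,12,-1],[0,0,0,0,0,15,-1],[0,0,0,0,0,15,-1]],
  ],
)

```text
time_s: 13.62
position: [0.5809, -0.2078, 0.0972]
tcp_rot: [[-0.823, 0.568, 0.002], [0.568, 0.823, -0.0], [-0.002, 0.001, -1.0]]
force: [-0.7, 1.4, 9.8]
opening: 0.139
grasp_force: 30.0
```

Run:
```python
from h import *
go([.5803,-.2078,.0971],-11)
print(np.round(bot.read_state()["moment"],2))
```

```text
t 13.625 pos [ 0.5809 -0.2078  0.0972] yaw 55.38 F [-0.7  1.4  9.8] op 0.139 grip 30.0
shift [ 0.05 -0.04  0.01] rz 66.38 tilt [ 0.0019 -0.0004]
[ 0.23  0.16 -0.  ]
```

Call:
apply_moves(
  steps=[
    [[0,0,0,0,0,5,-1],[0,0,0,0,0,10,-1],[0,0,0,0,0,15,-1],[0,0,0,0,0,20,-1],[0,0,0,0,0,25,-1],[0,0,0,0,0,30,-1],[0,0,0,0,0,30,-1]],
  ],
)

```text
time_s: 14.5
position: [0.5814, -0.2075, 0.0973]
tcp_rot: [[-0.428, 0.904, 0.003], [0.904, 0.428, -0.0], [-0.001, 0.003, -1.0]]
force: [0.0, 2.4, 8.8]
opening: 0.137
grasp_force: 30.0
```

Call:
apply_moves(
  steps=[
    [[0,0,0,0,0,5,-1],[0,0,0,0,0,10,-1],[0,0,0,0,0,15,-1],[0,0,0,0,0,20,-1],[0,0,0,0,0,25,-1],[0,0,0,0,0,30,-1],[0,0,0,0,0,30,-1]],
  ],
)

```text
time_s: 15.38
position: [0.5822, -0.2076, 0.0974]
tcp_rot: [[0.081, 0.997, 0.005], [0.997, -0.081, -0.0], [0.0, 0.005, -1.0]]
force: [1.4, 3.1, 8.4]
opening: 0.134
grasp_force: 30.0
```

Run:
```python
from h import *
go([.5803,-.2078,.0971],-10)
print(np.round(bot.read_state()["moment"],2))
```

```text
t 15.375 pos [ 0.5822 -0.2076  0.0974] yaw -4.66 F [1.4 3.1 8.4] op 0.134 grip 30.0
shift [-0.04 -0.18  0.03] rz 5.34 tilt [ 0.0046 -0.0004]
[ 0.38 -0.18 -0.07]
```

Call:
apply_moves(
  steps=[
    [[0,0,0,0,0,3,-1],[0,-0.05,0,0,0,5.5,-1],[0,-0.1,0,0,0,5.5,-1],[0,-0.1,-0.1,0,0,5.5,-1],[0,-0.1,-0.2,0,0,5.5,-1],[0,-0.1,-0.3,0,0,5.5,-1],[0,-0.1,-0.3,0,0,5.5,-1]],
  ],
)

```text
time_s: 16.25
position: [0.5816, -0.2077, 0.0999]
tcp_rot: [[0.176, 0.984, 0.006], [0.984, -0.176, -0.001], [0.0, 0.006, -1.0]]
force: [4.9, 2.4, 6.3]
opening: 0.138
grasp_force: 30.0
```

Run:
```python
from h import *
go([.5803,-.2078,.0971],-10)
print(np.round(bot.read_state()["moment"],2))
```

```text
t 16.25 pos [ 0.5816 -0.2077  0.0999] yaw -10.15 F [4.9 2.4 6.3] op 0.138 grip 30.0
shift [-0.04 -0.13  0.28] rz -0.15 tilt [ 0.0057 -0.0007]
[ 0.54 -0.82 -0.  ]
```

Call:
apply_moves(
  steps=[
    [[0,-0.05,-0.1,0,0,0,-1],[0,-0.05,-0.2,0,0,0,-1],[0,-0.05,-0.2,0,0,0,-1]],
  ],
)

```text
time_s: 16.62
position: [0.5809, -0.2076, 0.1015]
tcp_rot: [[0.176, 0.984, 0.005], [0.984, -0.176, -0.0], [0.0, 0.005, -1.0]]
force: [5.2, 2.2, 2.5]
opening: 0.136
grasp_force: 30.0
```

Run:
```python
from h import *
go([.5803,-.2078,.0971],-10)
print(np.round(bot.read_state()["moment"],2))
```

```text
t 16.625 pos [ 0.5809 -0.2076  0.1015] yaw -10.14 F [5.2 2.2 2.5] op 0.136 grip 30.0
shift [-0.03 -0.06  0.44] rz -0.14 tilt [ 0.0051 -0.0005]
[ 0.45 -0.83  0.05]
```

Call:
apply_moves(
  steps=[
    [[0,-0.05,-0.05,0,0,0,-0.6],[0,-0.05,-0.05,0,0,0,-0.4],[0,-0.05,-0.05,0,0,0,0],[0,-0.05,-0.05,0,0,0,0.3],[0,-0.05,-0.05,0,0,0,0.3],[0,-0.05,-0.05,0,0,0,0.3]],
  ],
)

```text
time_s: 17.38
position: [0.5781, -0.2077, 0.1012]
tcp_rot: [[0.175, 0.984, -0.0], [0.984, -0.175, 0.0], [-0.0, -0.0, -1.0]]
force: [0.0, 0.8, -0.2]
opening: 0.62
grasp_force: 0.0
```

Call:
apply_moves(
  steps=[
    [[0,0,-1,0,0,0,0.3],[0,0,-4,0,0,0,0.3],[0,0,-8,0,0,0,0.3],[0,0,-12,0,0,0,0.3],[0,-4,-13,0,0,0,0.3],[0,-9,-13,0,0,0,0.3],[0,-9,-13,0,0,0,0.3],[0,-9,-13,0,0,0,0.3]],
  ],
)

```text
time_s: 18.38
position: [0.4905, -0.1924, 0.2325]
tcp_rot: [[0.176, 0.984, 0.003], [0.984, -0.176, -0.002], [-0.001, 0.003, -1.0]]
force: [0.6, -1.1, 0.1]
opening: 0.651
grasp_force: 0.0
```

Run:
```python
from h import *
m=bot.camera_model("wrist");b=bot.capture("wrist");a=bot.capture("side");t=bot.capture("top")
p=proj(m,[.581,-.208,.08])[0];print(p)
q=proj(bot.camera_model("side"),[.58,-.208,.09])[0].astype(int)
w=np.clip(p.astype(int),[60,60],[452,324])
C=lambda im,c,h:cv2.resize(im[c[1]-h:c[1]+h,c[0]-h:c[0]+h],(400,400),interpolation=cv2.INTER_CUBIC)
cv2.imwrite("pics/v6.png",np.hstack([C(b,w,60),C(a,q,45)]))
cv2.imwrite("pics/top2.png",t)
go([.58,-.2,.2],-10)
```

```text
[342.00836216 184.15368879]
t 18.525 pos [ 0.4909 -0.1924  0.2319] yaw -10.08 F [-0.  -1.  -0.4] op 0.647 grip 0.0
shift [0.81 8.89 3.2 ] rz -0.08 tilt [ 0.0016 -0.001 ]
```

View pics/v6.png

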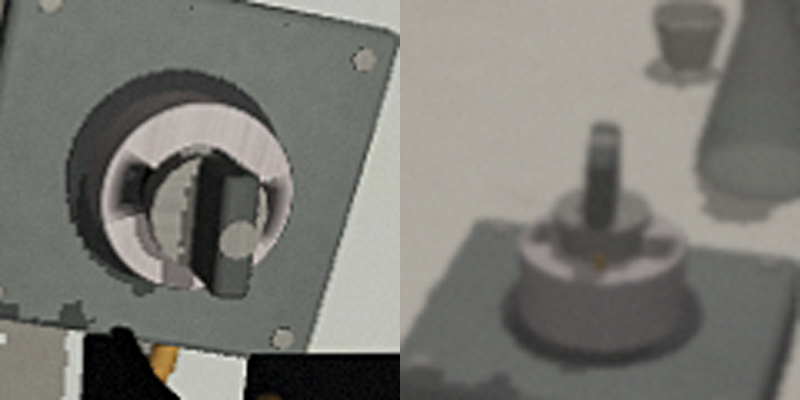

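The plug stands in the collar with its wing across the line of the gaps, and the pin is visible at (600,262) on the right. I'll measure the pin's rise against the first side picture.

Run:
```python
from h import *
o=cv2.imread("pics/side.png").astype(int);N=[bot.capture("side").astype(int) for _ in range(3)]
ms=bot.camera_model("side")
for im in [o]+N:
    s=im[:,:,2]-im[:,:,0];r=s[222:246,283:312];y,x=np.nonzero(r>25);w=r[y,x]
    print(len(y),(x*w).sum()/w.sum()+283,(y*w).sum()/w.sum()+222,y.min()+222,y.max()+222)
b=np.array([.5812-.0032,-.2087-.0233])
for z in(.072,.074,.076,.078):print(z,proj(ms,[*b,z])[0])
# wing yaw and top in wrist image
m=bot.camera_model("wrist")
u=lambda x,y:(342-60+x*.3,184-60+y*.3)
for z in(.110,.118):
  n,f=ray(m,u(230,292),z),ray(m,u(240,180),z);d=n-f;print(z,np.linalg.norm(d),np.degrees(np.arctan2(d[1],d[0])),ray(m,u(238,240),z))
a=cv2.imread("pics/top.png");t=cv2.imread("pics/top2.png")
D=cv2.absdiff(a,t).max(2)
for n,(x,y) in dict(flask=(236,115),drop=(243,252),cruc=(172,122)).items():print(n,D[y-15:y+15,x-15:x+15].mean())
```

```text
3 296.2903225806452 231.29032258064515 231 232
5 296.3907284768212 230.2251655629139 229 231
6 296.3314917127072 230.48618784530387 229 232
6 296.3125 230.47727272727272 229 232
0.072 [297.36911479 233.29162266]
0.074 [297.38359809 232.31212825]
0.076 [297.39807993 231.3304785 ]
0.078 [297.41256018 230.346669  ]
0.11 0.03635286193737337 -99.73970681725605 [ 0.5831329  -0.21295274  0.11      ]
0.118 0.03528263170491391 -99.73970681725598 [ 0.58078841 -0.21017398  0.118     ]
flask 30.84777777777778
drop 35.55444444444444
cruc 38.394444444444446
```

The visible part of the pin doubled, and its top rose by 2 px, or about 4 mm. The wing is at −99.7°, which is 80° from the gaps, so the plug is locked. The gripper is clear and touches nothing, so I'm handing in.

```bash
python3 -c "
from rig import bot
print(bot.hand_in())"
```

```text
the job is handed in; nothing more can be done
None
```

The plug is in the port, turned 80° clockwise into its detent and released, with the telltale pin up about 4 mm, and the job is handed in at about 19 s; the arm never went near the flask, dropper or crucible, but my before/after picture check of them was inconclusive.

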